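# First in, first out: putty tins in a sloped bench rack

## Robot

A 7-joint arm with a two-finger parallel gripper is mounted at the origin on the work surface. World frame = base frame: x ahead of the robot, y to its left, z up, the work surface at z = 0. Lengths are in m, angles in rad, forces in N, time in s.
With the tool pointing down it reaches from about 0.425 to 0.925 m from the base axis. Payload 6.8 kg.
Tool frame: the origin (TCP) lies midway between the tips of the shut fingers; the grasp point (between the pads) lies 19 mm behind it (bot.grasp_offset is the distance from the TCP to the grasp point, in m); z points along the fingers, y is the direction in which the jaws open and shut (so a half turn about z gives the same grasp; the last joint's range is limited). The gripper opens to 88 mm and grips with 3 to 60 N. Pads are 20 mm wide; open, the fingers measure 115 mm over their backs; the gripper's body (75 mm by 178 mm) begins 61 mm behind the grasp point.
Start: joints at [1.095, 0.477, 0.022, 1.555, -0.011, 1.109, -0.083], TCP at [0.243, -0.63, 0.223] pointing down, gripper open.
Joint ranges: [-2.96, 2.96], [-0.34, 2.1], [-1.41, 1.46], [0.24, 2.44], [-1.37, 4.51], [0.17, 1.92], [-2.96, 2.96]. Speed limits (rad/s): [2.39, 2.39, 3.14, 3.14, 3.14, 3.14, 3.14].

## Interface

Orientations are given as a unit quaternion [x, y, z, w].
In Python, from cell import monitor, eyes, bot gives the robot as it stands. The module is installed in compiled form; this text tells all that it offers.
- The arm moves only by the tool jog_arm, never from a script. Its argument "steps" is a list that holds one entry, the list of rows, each a list of 7 numbers: the closure, from -1 (fully open) to 1 (shut), then the shift along the tool's x, y, z in mm, then the turn, a rotation vector about the tool's x, y, z in degrees. In form: [[[grip, x, y, z, ax, ay, az], ...]]. A call has 1 to 20 rows; each row is the pose to reach, as a shift and turn from the pose commanded when the call began, along the tool's axes at that moment; what a row does not reach only later rows make up. A row lasts 1/8 s, in which the tool goes at most 62.5 mm and 10.7 degrees, less where a joint would pass 70% of its speed; a pose out of reach is approached as far as the arm can. A call with a gripper value outside its range is refused whole. The fingers move at their own pace and stop on an object; "grip_force" is the grip in N (left out, the last holds). Time passes only in rows, so rows that repeat a pose let the fingers close. It gives the time, the measured TCP pose, the force and the opening at its end, in the units of the state.
- monitor.state(): the state, without advancing time (a new reading comes with each control period).
- eyes.camera(name): name is "side" or "top"; returns a dict with "pixels" (420x560x3 uint8, blue, green, red), "fov_y" (degrees; the focal length in pixels is half the picture's height over the tangent of half this angle, whatever the lens; pixels are square), "cx", "cy" (the principal point, pixels), "origin" and "rotation" of the camera in the world. Camera axes: x right, y down, z forward; pixel columns grow to the right and rows downward; lengths in m; the calibration is good to about 2 mm. A picture is of the moment at which its call begins. There is no depth.
- bot.sign_off(): hands the job in, once; it reports no verdict.
Trained networks look in the newest picture that a camera, given by its name, has taken for a name from the list of things; names that differ only in an ending like _2 or _b are one class to them, and where a whole thing is asked for, a point or a joint stands for the part that bears it (a point fixed in the world has none). Each returns a list of dicts, best first, with "conf" (0 to 1); they miss things now and then, are a little off and sometimes report something else, mostly with a low value. They report only what shows in the picture. A call takes as long as a camera call. They do not tell look-alikes from the thing itself.
- eyes.regions_of(camera, target): "mask" (420x560 bool, what is visible of it) and "location" ([column, row] in pixels, amid what is visible of it).
The state is a dict: "t": time; "qpos": joint angles; "qvel": joint speeds; "tau": joint torques, N m; "tcp_pos": TCP position; "ee_rot": TCP orientation; "contact_force": force on the tool from outside, world axes, zero at the start; "wrist_torque": the same for the moment, N m; "width": finger opening in m.
Only numpy, scipy, OpenCV 4.12 (cv2) and the standard library are available. Lean on these libraries where they do the work, as an engineer would, in place of code of your own. Each camera call takes 0.05 s, during which the arm holds its last target. There are 200 camera calls.

## Task

On this pottery-conservation bench, take the oldest tin from the front (low end, at the stop) of the sloped rack and lay it on its side between the two bars of the empty wooden cradle. Then load the new tin from the cardboard delivery tray on its side across the upper end of the lane, so that it rolls down behind the two that are left. Set the tins down without dropping them, leave the other two tins to roll forward in the lane by themselves, and do not disturb the other things on the bench.

Things in the scene. Friction and masses are not known exactly. Their poses are not given: they have to be found in the camera images.
- rack: Fixed sloped rack, 228 x 74 mm, for tins lying across it. Origin: centre of its underside; x level along the lane, uphill from the front stop; y across. Grey floor rises 8 degrees to +x: 22 mm above the table at the stop (x -112 mm), 53 mm at the open upper end (x 111). Side guides 66 mm apart stand only 8 mm, the 50 mm wide stop 31 mm above the floor. Tins roll freely down the lane.
- lane_front (a point): Where the centre of the front tin is when it rests against the stop: rack x = -90 mm, z = 51 mm. Axes as the rack's. The next tins touch it and each other, 52 mm apart along the slope: second at rack x = -38, z = 59 mm, third at x = 13, z = 66 mm.
- lane_load (a point): Centre of a tin lying on the upper part of the lane, where a new one can be let go once the front tin has been taken: rack x = +63 mm, z = 73 mm; from there it rolls down about 50 mm to the queue. Axes as the rack's.
- cradle: Fixed wooden cradle, base 110 (x) by 80 (y) by 8 mm, origin at the centre of its underside, with two bars 12 mm wide, 46 mm long (along y), 10 mm high above the base, 36 mm apart. A tin lies between the bars with its axis along the cradle's y.
- cradle_seat (a point): Centre of a tin seated in the cradle, 36.8 mm above the table. Axes as the cradle's.
- delivery: Fixed cardboard delivery tray, 150 by 150 mm, rim 14 mm high, with two bars inside like the cradle's that hold the new tin, whose axis lies along the tray's y. Origin at the centre of its underside. It and the cradle stand either side of the rack, either way round.
- tin_front: Tin of filler lying on its side, 52 mm diameter, 60 mm long, dark metal ends and a pale paper band round the middle, 0.14 to 0.28 kg. Origin at the centre of the tin; its y axis is the tin's long axis, and it may be rolled to any angle about that. The oldest one: first in the lane, against the stop.
- tin_middle: Tin of filler lying on its side, 52 mm diameter, 60 mm long, dark metal ends and a pale paper band round the middle, 0.14 to 0.28 kg. Origin at the centre of the tin; its y axis is the tin's long axis, and it may be rolled to any angle about that. Second in the lane.
- tin_back: Tin of filler lying on its side, 52 mm diameter, 60 mm long, dark metal ends and a pale paper band round the middle, 0.14 to 0.28 kg. Origin at the centre of the tin; its y axis is the tin's long axis, and it may be rolled to any angle about that. Third in the lane.
- tin_new: Tin of filler lying on its side, 52 mm diameter, 60 mm long, dark metal ends and a pale paper band round the middle, 0.14 to 0.28 kg. Origin at the centre of the tin; its y axis is the tin's long axis, and it may be rolled to any angle about that. The new one, on the bars of the delivery tray, its centre 36.8 mm above the table.
- bottle: Bystander: amber bottle, 60 mm diameter, 140 mm tall, standing; origin at the centre of its underside.
- big_tin: Bystander: plain metal tin standing upright, 84 mm diameter, 85 mm tall; origin at the centre of its underside.
- sherd: Bystander: flat brown potsherd, about 75 by 60 by 10 mm; origin at the centre of its underside.
- brush: Bystander: hand brush lying flat along its x axis; low.
Mind the look-alikes: they are no part of the job. Leave any green or pink look-alike of the tin_back alone.

How it is judged:
By the outcome, as a careful person would: the job done as asked, in the order asked, and still so for the second after the job is handed in, with the robot touching nothing.
It also fails if it takes over 64 s, if anything falls off the work surface, if the arm or the gripper's body presses on something with over 40 N, if the wrist force passes 120 N, or if a joint passes its speed limit or range.

## Working session

There is one attempt and no reset: what is moved stays moved. The work goes in short steps, Python scripts to look and compute and a tool call to move; the robot and the scene stay as the last step left them, time stands still between calls to the robot, and variables do not carry over. Pictures are saved under pics/ and viewed, about 8 in all and at most 12, crops included, and the job is handed in when it is done.

Besides the shell and the picture viewer there is one more tool, called after "Request:" as name(argument=value, ...) on one line, values as JSON. jog_arm: Moves the arm, as the interface text tells. Its arguments: {"type":"object","properties":{"steps":{"type":"array","items":{"type":"array","items":{"type":"array","items":{"type":"number"}}}},"grip_force":{"type":"number"}},"required":["steps"]}

```bash
mkdir -p pics; cat > h.py <<'E'
import numpy as np, cv2
from cell import monitor, eyes, bot
def f(c): return c["pixels"].shape[0]/2/np.tan(np.radians(c["fov_y"])/2)
def ray(c,uv):
    d=np.array([(uv[0]-c["cx"])/f(c),(uv[1]-c["cy"])/f(c),1.])
    return np.array(c["origin"]),np.array(c["rotation"])@d
def atz(c,uv,z):
    o,d=ray(c,uv); return o+d*(z-o[2])/d[2]
def proj(c,p):
    q=np.array(c["rotation"]).T@(np.array(p)-c["origin"]); return [q[0]/q[2]*f(c)+c["cx"],q[1]/q[2]*f(c)+c["cy"]]
E
python3 - <<'E'
from h import *
s=monitor.state();print({k:np.round(v,3) for k,v in s.items()})
for n in("side","top"):
    c=eyes.camera(n);cv2.imwrite(f"pics/{n}0.png",c["pixels"]);print(n,c["fov_y"],c["cx"],c["cy"],np.round(c["origin"],3),np.round(c["rotation"],3).tolist())
    for t in("rack","cradle","delivery","tin_front","bottle","big_tin","sherd","brush"):
        for r in eyes.regions_of(n,t):
            if r["conf"]<.2: continue
            z=.04 if 'tin_f' in t else 0.
            print(n,t,round(r["conf"],2),np.round(r["location"]),int(r["mask"].sum()),np.round(atz(c,r["location"],z),3))
E
```

```text
{'t': np.float64(0.0), 'qpos': array([ 1.095,  0.478,  0.022,  1.556, -0.011,  1.109, -0.083]), 'qvel': array([ 0.   ,  0.001,  0.002, -0.002,  0.001,  0.002,  0.001]), 'tau': array([ 1.0000e-03, -5.8285e+01,  1.5350e+00, -2.7261e+01, -5.4000e-02,
        1.7000e-02,  0.0000e+00]), 'tcp_pos': array([ 0.242, -0.629,  0.222]), 'ee_rot': array([ 0.983,  0.183, -0.   , -0.001]), 'contact_force': array([-0.168,  0.422, -0.409]), 'wrist_torque': array([-0.016,  0.038, -0.016]), 'width': np.float64(0.088)}
side 51.095516834902675 273.675354151762 208.80619029451634 [0.152 0.509 0.72 ] [-0.291, 0.882, -0.352, 0.111]Traceback (most recent call last):
  File "<stdin>", line 9, in <module>
  File "h.py", line 8, in atz
    o,d=ray(c,uv); return o+d*(z-o[2])/d[2]
        ~~~^^^^^^
  File "h.py", line 6, in ray
    return np.array(c["origin"]),np.array(c["rotation"])@d
                                 ~~~~~~~~~~~~~~~~~~~~~~~^~
ValueError: matmul: Input operand 1 has a mismatch in its core dimension 0, with gufunc signature (n?,k),(k,m?)->(n?,m?) (size 3 is different from 4)
```

View pics/side0.png

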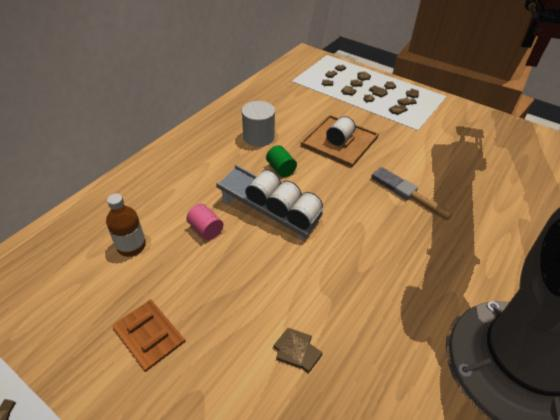

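The side view shows the rack (about 270,200) with three white tins, its stop at the right end (about 305,215). The new tin is in the tray (340,135) and the cradle is empty (148,333). The look-alikes are green (281,160) and pink (205,221). The camera rotation is a quaternion, so I'm fixing the helper.

```bash
sed -i 's/^from cell/from scipy.spatial.transform import Rotation as R\nfrom cell/; s/np.array(c\["rotation"\])/R.from_quat(c["rotation"]).as_matrix()/' h.py
python3 - <<'E'
from h import *
for n in("side","top"):
    c=eyes.camera(n);cv2.imwrite(f"pics/{n}0.png",c["pixels"]);print(n,c["fov_y"],c["cx"],c["cy"],np.round(c["origin"],3),np.round(c["rotation"],3).tolist())
    for t in("rack","cradle","delivery","tin_front","bottle","big_tin","sherd","brush"):
        for r in eyes.regions_of(n,t):
            if r["conf"]<.2: continue
            z=.037 if 'tin_f' in t else 0.
            m=r["mask"].astype(np.uint8); rc=cv2.minAreaRect(cv2.findNonZero(m)); 
            print(n,t,round(r["conf"],2),np.round(r["location"]),int(m.sum()),np.round(atz(c,r["location"],z),3), "rect",np.round(cv2.boxPoints(rc)).astype(int).tolist())
E
```

```text
side 51.095516834902675 273.675354151762 208.80619029451634 [0.152 0.509 0.72 ] [-0.291, 0.882, -0.352, 0.111]
side rack 0.72 [243. 194.] 1506 [ 0.634 -0.036 -0.   ] rect [[209, 195], [228, 160], [324, 210], [306, 245]]
side rack 0.71 [285. 196.] 808 [ 0.552 -0.092  0.   ] rect [[262, 205], [284, 176], [303, 190], [282, 220]]
side cradle 0.61 [149. 333.] 2823 [0.547 0.335 0.   ] rect [[111, 325], [151, 295], [186, 341], [145, 372]]
side delivery 0.93 [344. 144.] 1754 [ 0.541 -0.339  0.   ] rect [[300, 145], [317, 105], [378, 133], [361, 172]]
side tin_front 0.92 [306. 212.] 829 [ 0.467 -0.047  0.037] rect [[283, 217], [304, 188], [325, 202], [304, 232]]
side bottle 0.59 [125. 228.] 1624 [0.773 0.195 0.   ] rect [[97, 199], [127, 188], [149, 249], [119, 260]]
side bottle 0.34 [400. 190.] 1084 [ 0.346 -0.27   0.   ] rect [[369, 179], [377, 164], [455, 205], [447, 221]]
side big_tin 0.6 [258. 124.] 1320 [ 0.775 -0.275  0.   ] rect [[242, 101], [275, 101], [275, 145], [242, 145]]
side sherd 0.86 [294. 350.] 1343 [0.322 0.206 0.   ] rect [[269, 355], [283, 323], [326, 341], [313, 374]]
si
[... 707 characters left out ...]
 rect [[389, 159], [455, 156], [457, 219], [392, 222]]
top tin_front 0.67 [299. 224.] 594 [ 0.468 -0.043  0.037] rect [[283, 214], [310, 211], [312, 234], [285, 237]]
top bottle 0.78 [188. 119.] 778 [0.737 0.235 0.   ] rect [[167, 108], [187, 93], [210, 124], [190, 139]]
top big_tin 0.88 [376. 110.] 1376 [ 0.757 -0.238  0.   ] rect [[351, 123], [372, 82], [404, 98], [383, 139]]
top big_tin 0.58 [193. 286.] 706 [0.324 0.212 0.   ] rect [[179, 274], [204, 268], [212, 302], [187, 307]]
top sherd 0.7 [193. 286.] 690 [0.322 0.213 0.   ] rect [[181, 272], [208, 272], [208, 304], [181, 304]]
top brush 0.87 [396. 276.] 1148 [ 0.348 -0.274  0.   ] rect [[380, 330], [389, 244], [408, 246], [399, 332]]
```

View pics/top0.png

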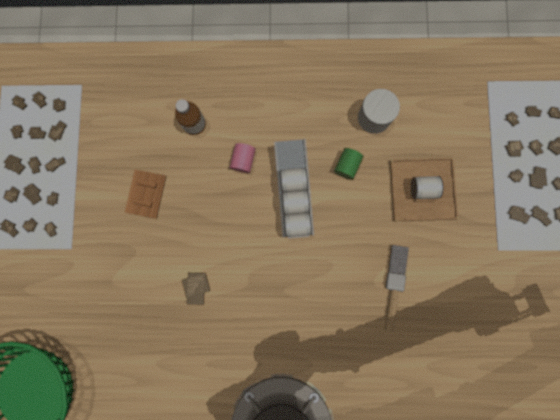

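The top view shows the rack with its empty upper end at (291,152) and its stop end at (299,237). Three pale-banded tins sit in it at (293,180), (295,203) and (298,225). The new tin is in the tray at (427,188), and the cradle is at (146,194).

The candidates for the front tin are white (298,225), green (348,163) and pink (242,157). White at (298,225) fits because it is in the lane against the stop. Next I'll measure the positions and overlay the model to check them.

```bash
cat > m.py <<'E'
from h import *
cs={n:eyes.camera(n) for n in("top","side")}
rois={"top":{"new":(405,170,450,205),"lane":(272,130,320,242)},"side":{"new":(320,110,362,150),"lane":(210,160,330,240)}}
zs={"new":.0368}
for n,c in cs.items():
    hsv=cv2.cvtColor(c["pixels"],cv2.COLOR_BGR2HSV)
    w=((hsv[...,1]<70)&(hsv[...,2]>150)).astype(np.uint8)
    for k,(a,b,e,d) in rois[n].items():
        m=np.zeros_like(w);m[b:d,a:e]=w[b:d,a:e]
        N,L,S,C=cv2.connectedComponentsWithStats(m,connectivity=4)
        for i in range(1,N):
            if S[i,4]<60: continue
            r=cv2.minAreaRect(cv2.findNonZero((L==i).astype(np.uint8)))
            bc=cv2.boxPoints(r)
            for z in ([.0368] if k=="new" else [.051,.059,.066]):
                print(n,k,S[i,4],np.round(r[0],1),np.round(atz(c,r[0],z)[:2],4), np.round(atz(c,C[i],z)[:2],4),[round(np.degrees(np.arctan2(*(atz(c,bc[q+1],z)-atz(c,bc[q],z))[1::-1])),1) for q in (0,1)])
# overlay
def draw(c,pts,im,col,close=True):
    p=np.array([proj(c,q) for q in pts]); return p
def rect(cx,cy,yaw,hx,hy,z):
    t=np.radians(yaw);A=np.array([[np.cos(t),-np.sin(t)],[np.sin(t),np.cos(t)]])
    return [np.r_[A@np.array([sx*hx,sy*hy])+[cx,cy],z] for sx,sy in((1,1),(-1,1),(-1,-1),(1,-1))]
def tiltrect(cx,cy,yaw):
    t=np.radians(yaw);A=np.array([[np.cos(t),-np.sin(t)],[np.sin(t),np.cos(t)]])
    return [np.r_[A@np.array([x,y])+[cx,cy],z] for x,y,z in((.111,.037,.061),(-.112,.037,.03),(-.112,-.037,.03),(.111,-.037,.061))]
def show(name,shapes,crops,S=4):
    outs=[]
    for n,(a,b,w_,h_) in crops:
        c=cs[n];im=cv2.resize(c["pixels"][b:b+h_,a:a+w_],None,fx=S,fy=S,interpolation=cv2.INTER_CUBIC)
        for s in shapes:
            p=((np.array([proj(c,q) for q in s])+.5-[a,b])*S).astype(int)
            cv2.polylines(im,[p],True,(0,255,255),1)
        outs.append(im)
    cv2.imwrite(name,np.hstack(outs))
E
cat > ov.py <<'E'
from m import *
import sys
E
python3 m.py
python3 - <<'E' | tail -3
from m import *
c=cs["top"]
# mask-based corners of cradle/tray
for t in("cradle","delivery"):
    r=eyes.regions_of("top",t) or [];
    pass
show("pics/c1.png",[tiltrect(.558,-.033,-3),rect(.546,.333,-12,.055,.04,.008)],[("top",(265,130,60,115)),("top",(115,155,65,115)),("top",(395,150,65,115))])
E
```

```text
top new 240 [429.5 186.5] [ 0.5572 -0.3494] [ 0.5573 -0.3496] [np.float64(-90.2), np.float64(177.3)]
top lane 256 [294. 179.] [ 0.5736 -0.0306] [ 0.5741 -0.0303] [np.float64(-90.2), np.float64(179.6)]
top lane 256 [294. 179.] [ 0.5721 -0.0305] [ 0.5726 -0.0302] [np.float64(-90.2), np.float64(179.6)]
top lane 256 [294. 179.] [ 0.5708 -0.0303] [ 0.5713 -0.0301] [np.float64(-90.2), np.float64(179.6)]
top lane 257 [295.8 201.6] [ 0.52   -0.0346] [ 0.52   -0.0341] [np.float64(-83.7), np.float64(-174.2)]
top lane 257 [295.8 201.6] [ 0.5189 -0.0344] [ 0.5189 -0.0339] [np.float64(-83.7), np.float64(-174.2)]
top lane 257 [295.8 201.6] [ 0.518  -0.0342] [ 0.518  -0.0337] [np.float64(-83.7), np.float64(-174.2)]
top lane 261 [297.5 224.5] [ 0.4665 -0.0383] [ 0.4667 -0.0384] [np.float64(-84.8), np.float64(-175.3)]
top lane 261 [297.5 224.5] [ 0.4659 -0.0381] [ 0.4661 -0.0382] [np.float64(-84.8), np.float64(-175.3)]
top lane 261 [297.5 224.5] [ 0.4654 -0.0379] [ 0.4656 -0.038 ] [np.float64(-84.8), np.float64(-175.3)]
side new 216 [343.5 124.5] [ 0.5628 -0.3681] [ 0.5635 -0.3703] [np.float64(-88.0)
[... 550 characters left out ...]
. 193.] [ 0.5195 -0.0444] [ 0.5206 -0.0464] [np.float64(-88.5), np.float64(159.9)]
side lane 399 [307.6 203.3] [ 0.4733 -0.0591] [ 0.4721 -0.0573] [np.float64(-77.5), np.float64(176.2)]
side lane 399 [307.6 203.3] [ 0.4695 -0.0523] [ 0.4683 -0.0505] [np.float64(-77.5), np.float64(176.2)]
side lane 399 [307.6 203.3] [ 0.4661 -0.0464] [ 0.465  -0.0446] [np.float64(-77.5), np.float64(176.2)]
side lane 395 [307.7 203.5] [ 0.473  -0.0589] [ 0.4721 -0.0571] [np.float64(-79.0), np.float64(173.9)]
side lane 395 [307.7 203.5] [ 0.4691 -0.0521] [ 0.4682 -0.0503] [np.float64(-79.0), np.float64(173.9)]
side lane 395 [307.7 203.5] [ 0.4658 -0.0462] [ 0.4649 -0.0444] [np.float64(-79.0), np.float64(173.9)]
```

View pics/c1.png

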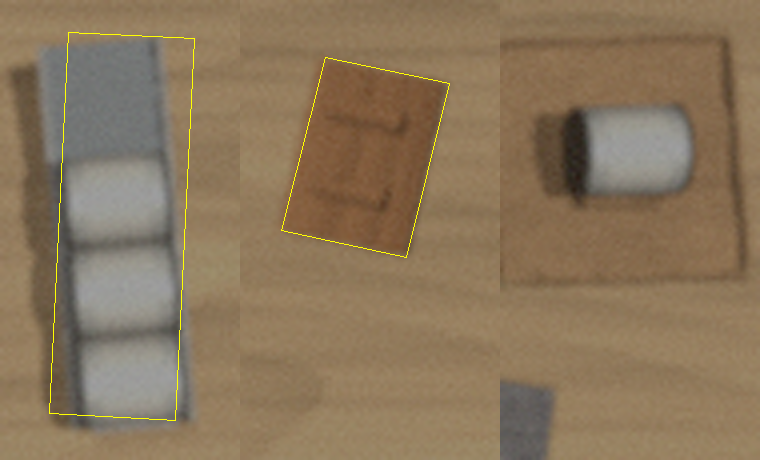

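The crop confirms the front white tin against the stop and the new white tin in the tray. The cradle outline fits well, but the rack yaw needs to be about +4°. I'll correct for the tins' visible top surfaces and check with cylinder overlays in both views.

```bash
cat > ov.py <<'E'
from m import *
def cyl(x,y,z,yaw):
    t=np.radians(yaw);ax=np.array([-np.sin(t),np.cos(t),0]);e=np.array([np.cos(t),np.sin(t),0]);k=np.linspace(0,2*np.pi,24)
    return [[np.array([x,y,z])+s*.03*ax+.026*(np.cos(a)*e+np.sin(a)*np.array([0,0,1])) for a in k] for s in(-1,1)]
def rackpt(r,x,z):
    t=np.radians(r[2]);return (r[0]+x*np.cos(t),r[1]+x*np.sin(t),z,r[2])
E
python3 - <<'E' | tail -1
from ov import *
r=(.556,-.033,4.2)
sh=[tiltrect(*r),rect(.546,.333,-12,.055,.04,.008),rect(.552,-.342,3,.075,.075,.014)]+cyl(.552,-.342,.0368,3)
for x,z in((-.09,.051),(-.038,.059),(.013,.066)): sh+=cyl(*rackpt(r,x,z))
import h
a=lambda n,x:show(n,sh,x,4)
show("pics/a.png",sh,[("top",(265,130,60,115)),("top",(385,150,80,115))])
show("pics/b.png",sh,[("side",(205,150,130,105))]);show("pics/d.png",sh,[("side",(290,90,100,105)),])
A,B,D=[cv2.imread(f"pics/{k}.png") for k in"abd"]
im=np.zeros((900,960,3),np.uint8);im[:460,:560]=A;im[470:890,:520]=B;im[470:890,530:930]=D
cv2.imwrite("pics/c2.png",cv2.resize(im,(640,600)))
E
```

```text
side lane 399 [307.6 203.5] [ 0.4658 -0.0461] [ 0.4649 -0.0445] [np.float64(-78.5), np.float64(174.7)]
```

View pics/c2.png

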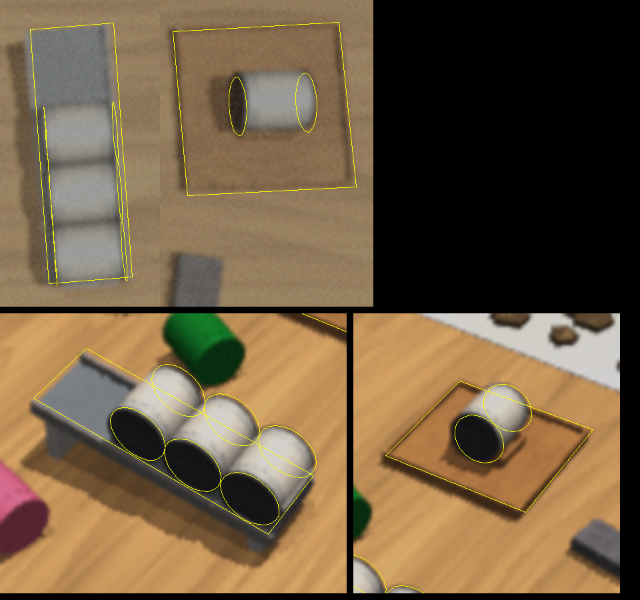

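The overlays fit both views within about 2–3 mm, so I'll start moving.

```bash
cat > g.py <<'E'
from h import *
import sys
# usage: g.py x y z jawyaw(deg, rack-y direction yaw of the thing)
def go(x,y,z,yaw):
    s=monitor.state();T=R.from_quat(s["ee_rot"])
    t=np.radians(yaw);best=None
    for k in(0,np.pi):
        G=R.from_matrix(np.array([[np.cos(t+k),np.sin(t+k),0],[np.sin(t+k),-np.cos(t+k),0],[0,0,-1]]).reshape(3,3))
        rv=np.degrees((T.inv()*G).as_rotvec())
        if best is None or np.linalg.norm(rv)<np.linalg.norm(best): best=rv
    print("t",round(s["t"],2),"tcp",np.round(s["tcp_pos"],4),"w",round(s["width"],4),"q7",round(s["qpos"][6],2),"F",np.round(s["contact_force"],1),"->",np.round(T.inv().apply(np.array([x,y,z])-s["tcp_pos"])*1000,1),np.round(best,1))
if __name__=="__main__": go(*map(float,sys.argv[1:]))
E
python3 g.py .465 -.0396 .16 4.2
```

```text
t 1.4 tcp [ 0.2427 -0.6299  0.2226] w 0.0875 q7 -0.08 F [-0.2 -0.7  0.2] -> [ 419.6 -470.9   62.7] [-0.  -0.  16.9]
```

Request:
jog_arm(steps=[[[-1, 210, -235, 20, 0, 0, 9], [-1, 210, -235, 20, 0, 0, 9], [-1, 210, -235, 20, 0, 0, 9], [-1, 210, -235, 20, 0, 0, 9], [-1, 210, -235, 20, 0, 0, 9], [-1, 420, -471, 63, 0, 0, 17], [-1, 420, -471, 63, 0, 0, 17], [-1, 420, -471, 63, 0, 0, 17], [-1, 420, -471, 63, 0, 0, 17], [-1, 420, -471, 63, 0, 0, 17], [-1, 420, -471, 63, 0, 0, 17], [-1, 420, -471, 63, 0, 0, 17], [-1, 420, -471, 63, 0, 0, 17], [-1, 420, -471, 63, 0, 0, 17], [-1, 420, -471, 63, 0, 0, 17], [-1, 420, -471, 63, 0, 0, 17]]])

```text
t: 3.4
tcp_pos: [0.4652, -0.0398, 0.1597]
ee_rot: [0.999, 0.035, 0.0, 0.0]
contact_force: [0.2, 0.2, 0.0]
width: 0.0877
```

```bash
python3 g.py .465 -.0396 .042 4.2; python3 - <<'E'
from h import *
c=eyes.camera("side");p=c["pixels"][130:260,200:380];cv2.imwrite("pics/s1.png",cv2.resize(p,None,fx=4,fy=4,interpolation=cv2.INTER_CUBIC))
E
```

```text
t 3.4 tcp [ 0.4652 -0.0398  0.1597] w 0.0877 q7 -1.64 F [0.2 0.2 0. ] -> [ -0.2  -0.2 117.7] [ 0.  -0.  -0.2]
```

View pics/s1.png

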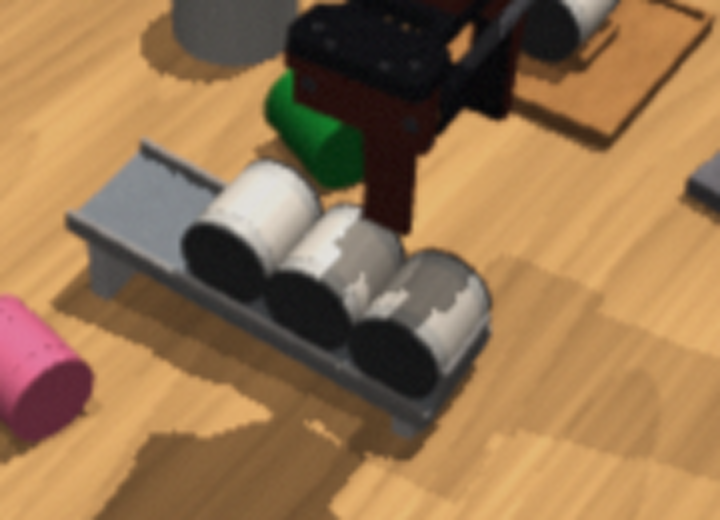

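The open jaws hang above the front tin (crop about 420,320), with one finger on each side across its length. Next I'll descend and grip.

Request:
jog_arm(steps=[[[-1, 0, 0, 50, 0, 0, 0], [-1, 0, 0, 85, 0, 0, 0], [-1, 0, 0, 105, 0, 0, 0], [-1, 0, 0, 117, 0, 0, 0], [-1, 0, 0, 117, 0, 0, 0], [-1, 0, 0, 117, 0, 0, 0], [1, 0, 0, 117, 0, 0, 0], [1, 0, 0, 117, 0, 0, 0], [1, 0, 0, 117, 0, 0, 0], [1, 0, 0, 117, 0, 0, 0], [1, 0, 0, 117, 0, 0, 0], [1, 0, 0, 117, 0, 0, 0], [1, 0, 0, 117, 0, 0, 0]]], grip_force=25)

```text
t: 5.08
tcp_pos: [0.4656, -0.0392, 0.0429]
ee_rot: [0.999, 0.036, 0.0, -0.0]
contact_force: [-0.4, 0.5, 6.1]
width: 0.0599
```

Request:
jog_arm(steps=[[[1, 0, 0, -10, 0, 0, 0], [1, 0, 0, -30, 0, 0, 0], [1, 0, 0, -60, 0, 0, 0], [1, 0, 0, -100, 0, 0, 0], [1, 0, 0, -117, 0, 0, 0], [1, 0, 0, -117, 0, 0, 0], [1, 0, 0, -117, 0, 0, 0]]])

```text
t: 5.95
tcp_pos: [0.4644, -0.0395, 0.1589]
ee_rot: [0.999, 0.035, -0.001, 0.0]
contact_force: [0.2, -0.4, -2.2]
width: 0.0597
```

```bash
python3 g.py .546 .333 .13 -12; python3 - <<'E'
from h import *
c=eyes.camera("side");p=c["pixels"][130:260,200:380];cv2.imwrite("pics/s2.png",cv2.resize(p,None,fx=4,fy=4,interpolation=cv2.INTER_CUBIC))
E
```

```text
t 5.95 tcp [ 0.4644 -0.0395  0.1589] w 0.0597 q7 -1.64 F [ 0.2 -0.4 -2.2] -> [ 107.8 -365.8   28.7] [ 0.   0.1 16.1]
```

View pics/s2.png

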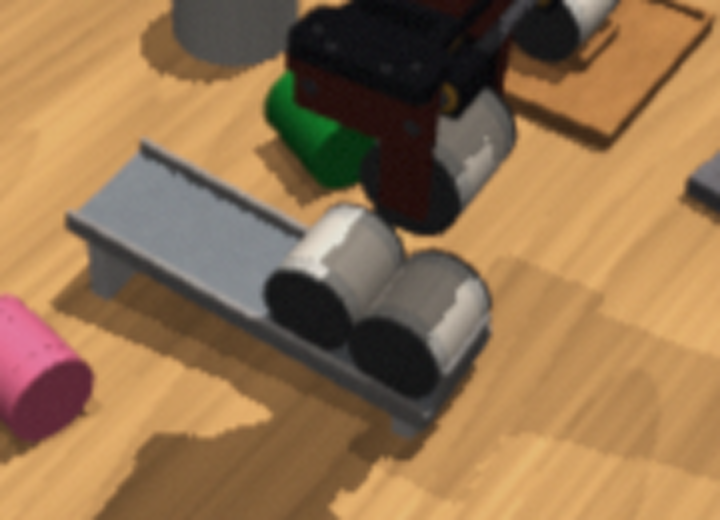

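The tin is held (crop 440,170), and the other two have rolled to the stop by themselves. Now to the cradle.

Request:
jog_arm(steps=[[[1, 54, -183, 0, 0, 0, 8], [1, 54, -183, 0, 0, 0, 8], [1, 54, -183, 0, 0, 0, 8], [1, 54, -183, 0, 0, 0, 8], [1, 108, -366, 29, 0, 0, 16], [1, 108, -366, 29, 0, 0, 16], [1, 108, -366, 29, 0, 0, 16], [1, 108, -366, 29, 0, 0, 16], [1, 108, -366, 29, 0, 0, 16], [1, 108, -366, 29, 0, 0, 16], [1, 108, -366, 29, 0, 0, 16]]])

```text
t: 7.38
tcp_pos: [0.5475, 0.3314, 0.1308]
ee_rot: [0.994, -0.105, 0.0, 0.0]
contact_force: [-0.9, 0.0, -1.2]
width: 0.0598
```

```bash
python3 g.py .546 .333 .0287 -12; python3 - <<'E'
from h import *
c=eyes.camera("side");p=c["pixels"][250:400,60:240];cv2.imwrite("pics/s3.png",cv2.resize(p,None,fx=4,fy=4,interpolation=cv2.INTER_CUBIC))
E
```

```text
t 7.38 tcp [0.5475 0.3314 0.1308] w 0.0598 q7 -2.6 F [-0.9  0.  -1.2] -> [ -1.8  -1.3 102.1] [ 0.  -0.  -0.1]
```

View pics/s3.png

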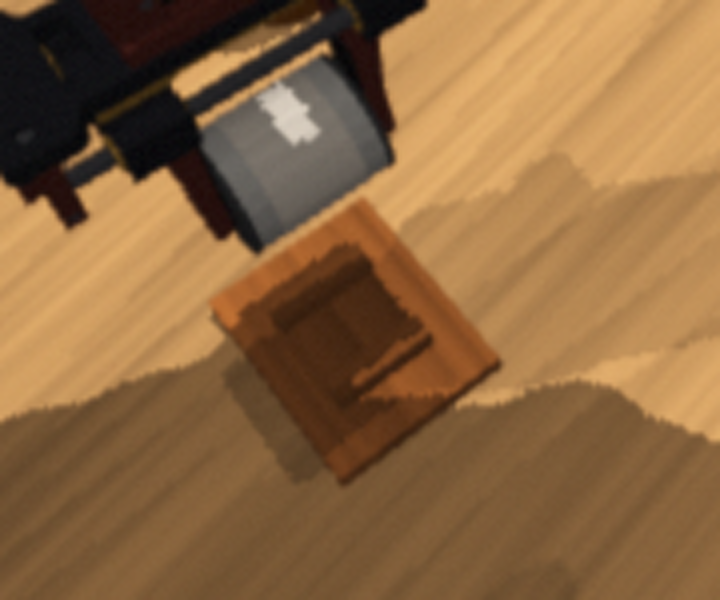

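The tin hangs above the cradle, whose bars are around crop (350,330). I'll check the cradle centre and angle from its corners in this view.

```bash
python3 - <<'E'
from h import *
c=eyes.camera("side")
P=np.array([atz(c,np.array(q)/4+[60,250]-.4,.008)[:2] for q in((210,305),(365,200),(500,360),(343,473))])
print(np.round(P,4),P.mean(0),[np.round(np.degrees(np.arctan2(*(P[i]-P[j])[::-1])),1) for i,j in((1,2),(0,3),(0,1),(3,2))])
E
```

```text
[[0.6055 0.3658]
 [0.5905 0.2878]
 [0.484  0.3082]
 [0.5007 0.3832]] [0.54516972 0.3362814 ] [np.float64(-10.8), np.float64(-9.4), np.float64(79.1), np.float64(77.4)]
```

Request:
jog_arm(steps=[[[1, -2, -2, 40, 0, 0, 0], [1, -2, -2, 70, 0, 0, 0], [1, -2, -2, 85, 0, 0, 0], [1, -2, -2, 93, 0, 0, 0], [1, -2, -2, 97, 0, 0, 0], [1, -2, -2, 99, 0, 0, 0], [1, -2, -2, 99, 0, 0, 0], [1, -2, -2, 99, 0, 0, 0]]])

```text
t: 8.48
tcp_pos: [0.5457, 0.3359, 0.0322]
ee_rot: [0.995, -0.104, 0.0, -0.0]
contact_force: [1.0, -0.8, -1.7]
width: 0.0605
```

```bash
python3 g.py .5455 .3345 .0287 -12; python3 - <<'E'
from h import *
c=eyes.camera("side");p=c["pixels"][250:400,60:240];cv2.imwrite("pics/s4.png",cv2.resize(p,None,fx=4,fy=4,interpolation=cv2.INTER_CUBIC))
E
```

```text
t 8.47 tcp [0.5457 0.3359 0.0322] w 0.0605 q7 -2.65 F [ 1.  -0.8 -1.7] -> [0.1 1.5 3.5] [-0.  -0.   0.1]
```

View pics/s4.png

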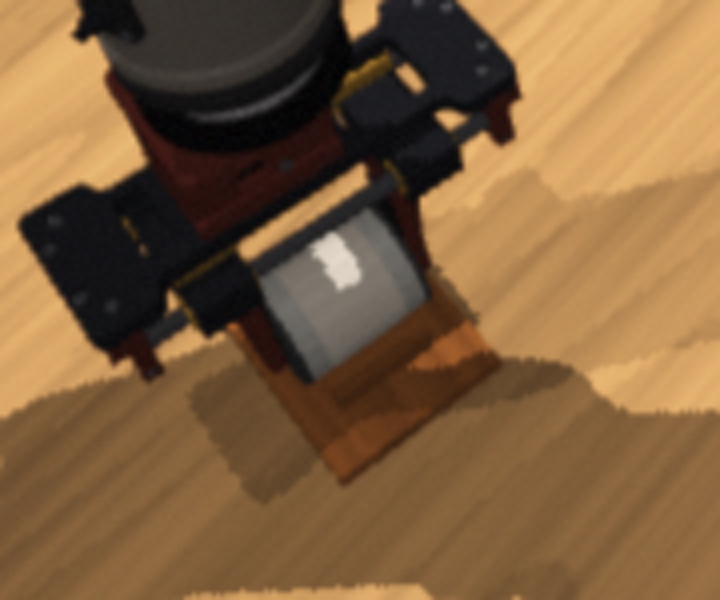

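The tin sits centrally over the bars and is about 3 mm too high. I'll lower it until it touches.

Request:
jog_arm(steps=[[[1, 0, 1, 1, 0, 0, 0], [1, 0, 1, 2, 0, 0, 0], [1, 0, 1, 3, 0, 0, 0], [1, 0, 1, 3, 0, 0, 0], [1, 0, 1, 3, 0, 0, 0]]])

```text
t: 9.15
tcp_pos: [0.5451, 0.3348, 0.0287]
ee_rot: [0.995, -0.104, -0.0, 0.0]
contact_force: [-0.8, -0.1, 1.0]
width: 0.0601
```

Request:
jog_arm(steps=[[[1, 0, 0, 1, 0, 0, 0], [1, 0, 0, 1, 0, 0, 0], [1, 0, 0, 1, 0, 0, 0]]])

```text
t: 9.52
tcp_pos: [0.5451, 0.335, 0.0283]
ee_rot: [0.995, -0.104, -0.0, 0.0]
contact_force: [-3.4, -1.4, 5.7]
width: 0.0594
```

Contact is firm, so I'll release and rise.

Request:
jog_arm(steps=[[[0.2, 0, 0, 0, 0, 0, 0], [-0.2, 0, 0, 0, 0, 0, 0], [-1, 0, 0, 0, 0, 0, 0], [-1, 0, 0, 0, 0, 0, 0], [-1, 0, 0, 0, 0, 0, 0], [-1, 0, 0, 0, 0, 0, 0], [-1, 0, 0, -15, 0, 0, 0], [-1, 0, 0, -40, 0, 0, 0], [-1, 0, 0, -90, 0, 0, 0], [-1, 0, 0, -150, 0, 0, 0], [-1, 0, 0, -170, 0, 0, 0], [-1, 0, 0, -170, 0, 0, 0], [-1, 0, 0, -170, 0, 0, 0]]])

```text
t: 11.15
tcp_pos: [0.5444, 0.334, 0.1959]
ee_rot: [0.995, -0.104, -0.001, 0.001]
contact_force: [0.5, 0.1, 0.1]
width: 0.0876
```

```bash
python3 g.py .551 -.342 .19 3
```

```text
t 11.15 tcp [0.5444 0.334  0.1959] w 0.0876 q7 -2.58 F [0.5 0.1 0.1] -> [146.2 660.    7.1] [  0.1   0.1 -14.9]
```

Request:
jog_arm(steps=[[[-1, 73, 330, 0, 0, 0, -7], [-1, 73, 330, 0, 0, 0, -7], [-1, 73, 330, 0, 0, 0, -7], [-1, 73, 330, 0, 0, 0, -7], [-1, 73, 330, 0, 0, 0, -7], [-1, 73, 330, 0, 0, 0, -7], [-1, 146, 660, 7, 0, 0, -15], [-1, 146, 660, 7, 0, 0, -15], [-1, 146, 660, 7, 0, 0, -15], [-1, 146, 660, 7, 0, 0, -15], [-1, 146, 660, 7, 0, 0, -15], [-1, 146, 660, 7, 0, 0, -15], [-1, 146, 660, 7, 0, 0, -15], [-1, 146, 660, 7, 0, 0, -15], [-1, 146, 660, 7, 0, 0, -15], [-1, 146, 660, 7, 0, 0, -15]]])

```text
t: 13.15
tcp_pos: [0.5521, -0.3397, 0.1908]
ee_rot: [1.0, 0.028, 0.0, -0.0]
contact_force: [0.1, -0.6, 0.4]
width: 0.0882
```

```bash
python3 g.py .551 -.342 .029 3; python3 - <<'E'
from h import *
c=eyes.camera("side");p=c["pixels"];a=cv2.resize(p[255:385,90:220],(390,390));b=cv2.resize(p[50:180,290:420],(390,390));cv2.imwrite("pics/s5.png",np.hstack([a,b]))
E
```

```text
t 13.15 tcp [ 0.5521 -0.3397  0.1908] w 0.0882 q7 -1.14 F [ 0.1 -0.6  0.4] -> [ -1.3   2.3 161.8] [-0.  -0.   0.2]
```

View pics/s5.png

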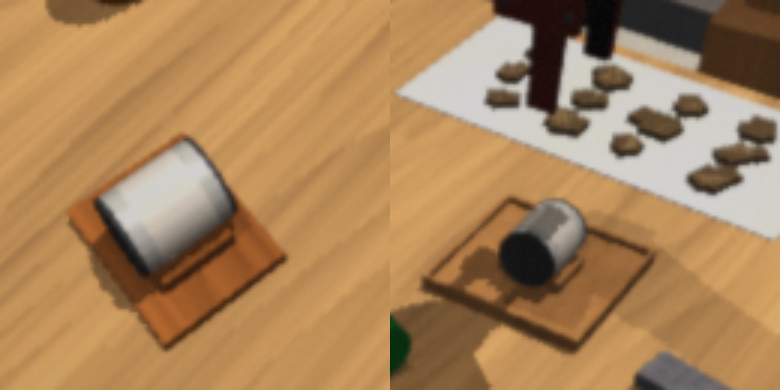

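The first tin is seated between the cradle bars (left panel, 170,205), and the gripper is above the new tin (right panel, 545,240). Next is the descent and grip.

Request:
jog_arm(steps=[[[-1, -1, 2, 60, 0, 0, 0], [-1, -1, 2, 110, 0, 0, 0], [-1, -1, 2, 140, 0, 0, 0], [-1, -1, 2, 155, 0, 0, 0], [-1, -1, 2, 161, 0, 0, 0], [-1, -1, 2, 161, 0, 0, 0], [-1, -1, 2, 161, 0, 0, 0], [1, -1, 2, 161, 0, 0, 0], [1, -1, 2, 161, 0, 0, 0], [1, -1, 2, 161, 0, 0, 0], [1, -1, 2, 161, 0, 0, 0], [1, -1, 2, 161, 0, 0, 0], [1, -1, 2, 161, 0, 0, 0], [1, -1, 2, 161, 0, 0, 0]]], grip_force=25)

```text
t: 14.95
tcp_pos: [0.5508, -0.3429, 0.0297]
ee_rot: [1.0, 0.027, -0.0, -0.0]
contact_force: [-1.9, 1.6, 3.0]
width: 0.06
```

Request:
jog_arm(steps=[[[1, 0, 0, -15, 0, 0, 0], [1, 0, 0, -50, 0, 0, 0], [1, 0, 0, -100, 0, 0, 0], [1, 0, 0, -150, 0, 0, 0], [1, 0, 0, -150, 0, 0, 0], [1, 0, 0, -150, 0, 0, 0]]])

```text
t: 15.7
tcp_pos: [0.5501, -0.3432, 0.1792]
ee_rot: [1.0, 0.027, -0.0, -0.0]
contact_force: [-0.6, 0.0, -2.7]
width: 0.0601
```

```bash
python3 g.py .618 -.0285 .17 4.2
```

```text
t 15.7 tcp [ 0.5501 -0.3432  0.1792] w 0.0601 q7 -1.14 F [-0.6  0.  -2.7] -> [  84.6 -310.6    9.1] [-0.   0.1 -1.1]
```

Request:
jog_arm(steps=[[[1, 42, -155, 0, 0, 0, 0], [1, 42, -155, 0, 0, 0, 0], [1, 42, -155, 0, 0, 0, 0], [1, 85, -311, 9, 0, 0, -1], [1, 85, -311, 9, 0, 0, -1], [1, 85, -311, 9, 0, 0, -1], [1, 85, -311, 9, 0, 0, -1], [1, 85, -311, 9, 0, 0, -1], [1, 85, -311, 9, 0, 0, -1], [1, 85, -311, 9, 0, 0, -1]]])

```text
t: 16.95
tcp_pos: [0.6188, -0.0297, 0.1705]
ee_rot: [0.999, 0.034, -0.0, 0.0]
contact_force: [-0.1, -0.1, -1.8]
width: 0.06
```

```bash
python3 g.py .618 -.0285 .069 4.2; python3 - <<'E' | tail -1
from ov import *
r=(.555,-.033,4.2)
sh=[tiltrect(*r)]
for x,z in((-.09,.051),(-.038,.059),(.063,.073)): sh+=cyl(*rackpt(r,x,z))
show("pics/s6.png",sh,[("side",(200,120,140,135))])
E
```

```text
t 16.95 tcp [ 0.6188 -0.0297  0.1705] w 0.06 q7 -1.67 F [-0.1 -0.1 -1.8] -> [ -0.7  -1.3 101.5] [ 0.   0.  -0.3]
side lane 412 [307.3 203.8] [ 0.4658 -0.0448] [ 0.4646 -0.0436] [np.float64(-77.2), np.float64(176.7)]
```

View pics/s6.png

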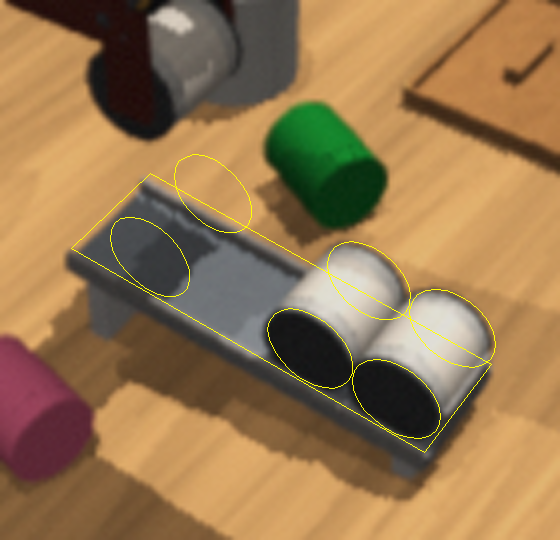

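The two remaining tins match the overlay, and the new tin hangs over the upper lane (crop 165,70). I'll descend with a check just above the floor.

Request:
jog_arm(steps=[[[1, -1, -1, 40, 0, 0, 0], [1, -1, -1, 75, 0, 0, 0], [1, -1, -1, 90, 0, 0, 0], [1, -1, -1, 97, 0, 0, 0], [1, -1, -1, 101, 0, 0, 0], [1, -1, -1, 101, 0, 0, 0], [1, -1, -1, 101, 0, 0, 0], [1, -1, -1, 101, 0, 0, 0]]])

```text
t: 18.05
tcp_pos: [0.6188, -0.0263, 0.0703]
ee_rot: [0.999, 0.036, 0.001, -0.0]
contact_force: [0.5, 3.0, -1.2]
width: 0.0601
```

```bash
python3 g.py .618 -.0285 .066 4.2; python3 - <<'E' | tail -1
from ov import *
r=(.555,-.033,4.2)
show("pics/s7.png",[],[("side",(200,120,100,135)),("top",(255,120,80,135))])
E
```

```text
t 18.05 tcp [ 0.6188 -0.0263  0.0703] w 0.0601 q7 -1.72 F [ 0.5  3.  -1.2] -> [-0.9  2.1  4.3] [-0.  -0.1 -0.1]
side lane 415 [307.4 203.9] [ 0.4655 -0.0447] [ 0.4645 -0.0435] [np.float64(-77.2), np.float64(176.7)]
```

View pics/s7.png

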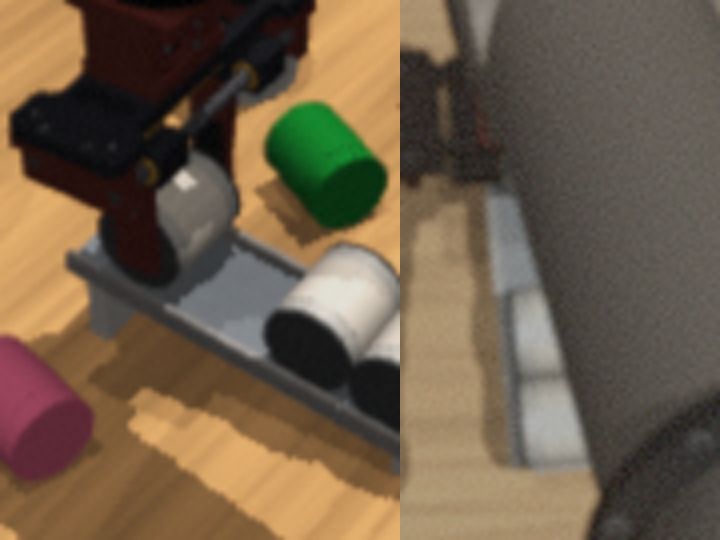

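A sideways force of 3 N suggests the tin is brushing the −y guide. I'll ease it 2 mm toward +y and lower it.

Request:
jog_arm(steps=[[[1, 0, -2, 0, 0, 0, 0], [1, 0, -2, 0, 0, 0, 0], [1, 0, -2, 2, 0, 0, 0], [1, 0, -2, 3, 0, 0, 0], [1, 0, -2, 3, 0, 0, 0], [1, 0, -2, 3, 0, 0, 0]]])

```text
t: 18.9
tcp_pos: [0.6176, -0.0258, 0.0667]
ee_rot: [0.999, 0.035, -0.0, 0.0]
contact_force: [-2.1, -1.8, 2.1]
width: 0.0599
```

The tin is resting on the lane floor, with Fz now positive and Fx downhill. I'll release, wait for the roll, then rise.

Request:
jog_arm(steps=[[[0.2, 0, 0, 0, 0, 0, 0], [-0.2, 0, 0, 0, 0, 0, 0], [-1, 0, 0, 0, 0, 0, 0], [-1, 0, 0, 0, 0, 0, 0], [-1, 0, 0, 0, 0, 0, 0], [-1, 0, 0, 0, 0, 0, 0], [-1, 0, 0, 0, 0, 0, 0], [-1, 0, 0, 0, 0, 0, 0], [-1, 0, 0, -15, 0, 0, 0], [-1, 0, 0, -40, 0, 0, 0], [-1, 0, 0, -90, 0, 0, 0], [-1, 0, 0, -150, 0, 0, 0], [-1, 0, 0, -150, 0, 0, 0], [-1, 0, 0, -150, 0, 0, 0]]])

```text
t: 20.65
tcp_pos: [0.6177, -0.0252, 0.2173]
ee_rot: [0.999, 0.036, 0.0, 0.0]
contact_force: [0.2, -1.3, -0.0]
width: 0.0881
```

```bash
python3 -c "
from h import *
c=eyes.camera('side');cv2.imwrite('pics/s8.png',cv2.resize(c['pixels'],(784,588),interpolation=cv2.INTER_CUBIC))
s=monitor.state();print(s['t'],s['tcp_pos'],s['width'])"
```

```text
20.7 [ 0.61710809 -0.02528009  0.21616557] 0.08792752733109761
```

View pics/s8.png

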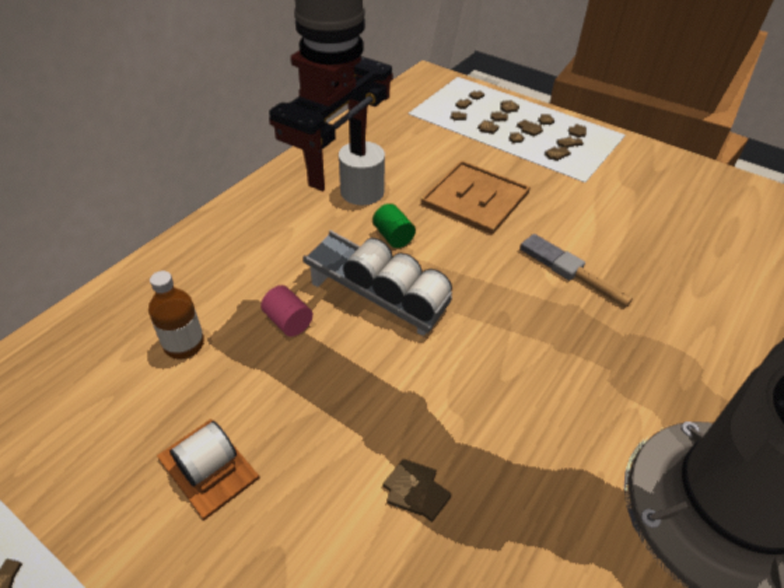

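The final view shows three tins queued in the lane (428,292; 398,277; 367,261), the first tin in the cradle (203,455) and an empty tray. The other things look undisturbed. I'll hand it in.

```bash
python3 -c "
from h import *
bot.sign_off()"
```

```text
the job is handed in; nothing more can be done
```

The job is done and handed in at about 21 s of the 64 s allowed. I took the oldest tin from the stop end and laid it between the cradle bars. Then I set the new tin across the upper lane, and it rolled down behind the other two, which had rolled forward by themselves.

- **Final picture:** the last side view showed three tins queued against the stop, one tin seated in the cradle and the tray empty. The bystanders and the green and pink look-alikes looked untouched, though I only checked them by eye. The gripper was open and clear of everything.
- **Setting down:** both tins were lowered until the wrist force showed contact before I released them.
- **Contacts:** while lowering the new tin I read a sideways force of about 3 N, probably from the −y side guide. I moved 2 mm toward +y before setting it down, and the force after that was about 2 N. No force reading I took went above about 6 N.
- **Position estimates:** the top and side views disagreed by about 2–3 mm on the rack position, which caused no trouble.

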